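# Check a glass tile in the strain viewer, holding the lamp on

## Task

Check the flat glass tile in the strain viewer: take it off the black graphite block, set it down without dropping it on a short thin edge in the slot before the viewer's window and let go, so that it stands upright by itself. Then turn the lamp dial clockwise, seen from above, by the post on its lever, against its return spring, past two clicks to the third, short of the end stop, and hold it there: it springs back if let go, so the program finishes while still holding it. Leave the other loose things where they are.

Things in the scene. Friction and masses are not known exactly. Their poses are not given: they have to be found in the camera images.
- strain_viewer: Strain viewer (polariscope) for glass, fixed, facing the bench's left: grey case 150 (x) x 180 (y) mm, deck 75 mm above the worktop. On it a grey lamp house 46 x 90 x 125 mm (top at 200 mm; front face with white window at x +22, middle at y +40 mm), the slot block before it, the lamp dial beside that. Origin: centre of the underside; x points to its back (the window looks to -x), y to its left.
- slot_floor (a point): Middle of the slot's floor, at x -8, y +40 mm of the viewer, 78 mm above the worktop; axes as the viewer's. The slot runs along y, parallel to the window, 30 mm in front of it: 12.5 mm wide (x), 72 long, 18 deep, mouth flared by 5 mm all round, in an aluminium block 44 (x) x 90 mm whose top is 96 mm above the worktop.
- glass_tile: Flat tile of green glass, 84 (x) x 60 (y) x 10 mm (z), 0.13 kg. It starts flat on the graphite block, underside 22 mm above the worktop, overhanging the block by about 5 mm at the long sides and 7 mm at the short ends. Either short edge may be the lower one. Origin: centre of its underside as it lies.
- tile_center (a point): Middle of the glass tile; x along its 84 mm length, y along the 60 mm width, z across the 10 mm thickness. Standing in the slot it is 42 mm above the slot's floor; the tile can lean about 0.15 rad in the slot.
- marver: Black graphite block 50 (x) x 70 (y) x 22 mm, loose, 0.13 kg, under the tile at the start, its 70 mm length along the tile's length. Origin: centre of its underside.
- lamp_dial (a joint): Lamp dial, rad: 0 at rest, grows clockwise from above; end stop 1.5. Sprung humps at 0.2, 0.6, 1.0; click positions 0.4, 0.8 and third 1.2 (one, two, three black dots on the deck). Return spring 0.15 N m at rest to 0.33 at the third click, plus up to 0.1 at the humps (3 to 9 N at the post); let go, it turns back to 0 from anywhere.
- dial_axis (a point): On the dial's vertical axis, at x -12, y -47 mm of the viewer, 109 mm above the worktop; axes as the viewer's. The dial is a black disc of 52 mm diameter with a steel lever, lever top 97 mm above the worktop.
- dial_post (a point): Upright round black post at the end of the dial's lever, 14 mm diameter (16 at its top), 36 mm tall, 42 mm from the dial's axis, its top 133 mm above the worktop. The point is its middle, 115 mm above the worktop. Its x axis points from the dial's axis to the post: 0.6 rad counter-clockwise from the viewer's -x at rest, 0.6 rad clockwise from it at the third click.
- viewing_filter: Bystander: round hand-held filter, 72 mm across in a steel rim, with a wooden handle 75 mm long, lying flat, 16 mm high. Origin: centre of the disc's underside.
- carton: Bystander: small cardboard carton 51 x 70 x 45 mm.
- blue_jar: Bystander: jar with a blue lid, 48 mm across, 63 mm high.
- green_jar: Bystander: jar with a green lid, 48 mm across, 63 mm high.
- glass_jug: Bystander: miniature blown-glass jug with handle and spout, 86 mm high.
- glass_swan: Bystander: miniature blown-glass swan, 83 mm high.
Not all that is in view belongs to the job. Leave any purple look-alike of the glass_tile alone.

How it is judged:
On the way, in this order (a step that is already met when the one before it is completed fails the run):
1. the tile is set down in the slot, still in the fingers (contact force between the fingers and glass_tile above 1 N and angle between the x axis of glass_tile and the z axis of strain_viewer, either way round below 0.25 rad and horizontal distance between tile_center and slot_floor below 0.018 m and z of tile_center in the frame of slot_floor below 0.047 m), for 0.1 s.
2. the tile stands in the slot by itself, released (contact force between each of the arm, the fingers and glass_tile below 0.05 N and linear speed of glass_tile below 0.03 m/s and angle between the x axis of glass_tile and the z axis of strain_viewer, either way round below 0.25 rad and horizontal distance between tile_center and slot_floor below 0.018 m and z of tile_center in the frame of slot_floor below 0.046 m), for 0.3 s.
3. the dial is held at the third click (value of joint lamp_dial between 1.07 and 1.38 rad and contact force between any of the fingers, the arm and lamp_dial above 2 N), for 0.5 s.
At the end, for the whole second after the job is handed in: The arm holds the dial by its post (over 2 N), dial still at 1.07 to 1.38 rad (third click 1.2); the tile stands untouched in the slot on a short edge: length within 0.25 rad of upright, middle within 18 mm of the slot's middle from above and at most 46 mm over its floor (all of step 2 and all of step 3 and velocity of joint lamp_dial between -0.2 and 0.2 rad/s); the arm keeps its last pose, push and grip.
It fails at once if a bystander was moved by more than 30 mm (distance of any of viewing_filter, carton, blue_jar, green_jar, glass_jug, glass_swan from where it was at the start of the episode above 0.03 m).
It also fails if it takes over 72 s, if anything falls off the work surface, if the arm or the gripper's body presses on something with over 40 N, if the wrist force passes 120 N, or if a joint passes its speed limit or range.

## Robot

A 7-joint arm with a two-finger parallel gripper is mounted at the origin on a cart in front of the work surface, level with it; the furniture and walls round the work are solid. World frame = base frame: x ahead of the robot, y to its left, z up, the work surface at z = 0. Lengths are in m, angles in rad, forces in N, time in s.
With the tool pointing down it reaches from about 0.425 to 0.925 m from the base axis. Payload 6.8 kg.
Tool frame: the origin (TCP) lies at the very end of the fingers, on their centre line; the grasp point (between the pads) lies r.grasp_offset behind it (r.grasp_offset is the distance from the TCP to the grasp point, in m); z points along the fingers, y is the line along which they close (so a half turn about z gives the same grasp; the last joint's range is limited). The gripper opens to 88 mm and grips with 3 to 60 N. Pads are 20 mm wide; open, the fingers measure 115 mm over their backs; the gripper's body (75 mm by 178 mm) begins 61 mm behind the grasp point.
Start: joints at [1, 0.477, 0.022, 1.555, -0.011, 1.109, -0.083], TCP at [0.301, -0.604, 0.186] pointing down, gripper open.
Joint ranges: [-2.96, 2.96], [-0.34, 2.1], [-1.41, 1.46], [0.24, 2.44], [-1.37, 4.51], [0.17, 1.92], [-2.96, 2.96]. Speed limits (rad/s): [2.39, 2.39, 3.14, 3.14, 3.14, 3.14, 3.14].

## Interface

Orientations are given as a unit quaternion [x, y, z, w].
In Python, from station import r gives the robot as it stands. The module is installed in compiled form; this text tells all that it offers.
- The arm moves only by the tool jog_arm, never from a script. Its argument "series" is a list of rows, each an object with "linear": the shift along the tool's x, y, z in mm, a list of three; "twist": the turn about the tool's z in degrees; "claw": the finger opening in mm, from 0 to 87.8. A call has 1 to 12 rows; each row is the pose to reach, as a shift and turn from the pose commanded when the call began, along the tool's axes at that moment; what a row does not reach only later rows make up. A row lasts 1/10 s, in which the tool goes at most 50 mm and 8.59 degrees, less where a joint would pass 70% of its speed; a pose out of reach is approached as far as the arm can. A call with a gripper value outside its range is refused whole. The fingers move at their own pace and stop on an object; "squeeze" is the grip in N (left out, the last holds). Time passes only in rows, so rows that repeat a pose let the fingers close. It gives the time, the measured TCP pose, the force, the opening and the grip force at its end, in the units of the state.
- r.get_state(): the state, without advancing time (a new reading comes with each control period).
- r.capture(name): name is "scene" or "top" or "wrist"; returns the picture (480x640x3 uint8, blue, green, red); there is no depth.
- r.calibration(name): a dict with "mtx" (3x3 intrinsics, pixels), "k1" (the pictures are not rectified: a ray, as slopes to the right and down, at radius r is drawn at 1 + k1 r^2 times it, then the intrinsics apply), "R" (3x3) and "t" (3): a world point X has camera coordinates R X + t. Camera axes: x right, y down, z forward; pixel columns grow to the right and rows downward; lengths in m; the calibration is good to about 2 mm. A picture is of the moment at which its call begins: read the wrist's pose just before it. calibration takes no time and is no camera call; for the wrist camera it gives the pose at the moment of the call.
- r.close_job(): hands the job in; it is judged then, once.
The state is a dict: "clock": time; "joint_positions": joint angles; "joint_vel": joint speeds; "joint_efforts": joint torques, N m; "position": TCP position; "eef_rot": TCP orientation; "contact_force": force on the tool from outside, world axes, zero at the start; "moment": the same for the moment, N m; "grip_width": opening from 0.0 (shut) to 1.0 (fully open); "grasp_force": force on a finger pad.
Only numpy, scipy, OpenCV 4.12 (cv2) and the standard library are available. Lean on these libraries where they do the work, as an engineer would, in place of code of your own. Each camera call takes 0.05 s, during which the arm holds its last target. There are 200 camera calls.

## Working session

There is one attempt and no reset: what is moved stays moved. The work goes in short steps, Python scripts to look and compute and a tool call to move; the robot and the scene stay as the last step left them, time stands still between calls to the robot, and variables do not carry over. Pictures are saved under pics/ and viewed, at most 10 in all, crops included, and the job is handed in when it is done.

Besides the shell and the picture viewer there is one more tool, called after "Call:" as name(argument=value, ...), one argument or row to a line, values as JSON. jog_arm: Moves the arm, as the interface text tells. Its arguments: {"type":"object","properties":{"series":{"type":"array"},"squeeze":{"type":"number"}},"required":["series"]}

```bash
mkdir -p pics
cat > h.py <<'E'
import numpy as np, cv2
from station import r
def ray(cal,uv):
    K=np.array(cal["mtx"],float);p=np.linalg.solve(K,[uv[0],uv[1],1.]);d=p[:2];s=d.copy()
    for _ in range(20): s=d/(1+cal["k1"]*(s@s))
    R=np.array(cal["R"]);t=np.array(cal["t"]).ravel()
    return -R.T@t, R.T@np.array([s[0],s[1],1.])
def onz(cal,uv,z):
    o,d=ray(cal,uv); return o+d*(z-o[2])/d[2]
def proj(cal,X):
    c=np.array(cal["R"])@np.array(X)+np.array(cal["t"]).ravel();s=c[:2]/c[2]
    s=s*(1+cal["k1"]*(s@s)); return (np.array(cal["mtx"])@[s[0],s[1],1])[:2]
E
python3 - <<'E'
from h import *
for n in("scene","top"):
    cv2.imwrite(f"pics/{n}0.png",r.capture(n)); c=r.calibration(n); print(n,-np.array(c["R"]).T@np.array(c["t"]).ravel())
s=r.get_state();print(s,r.grasp_offset)
E
```

```text
scene [-0.14817256  0.69174198  0.52654762]
top [0.4252606  0.29918042 1.02851632]
{'clock': 0.1, 'joint_positions': array([ 0.99991067,  0.47770029,  0.02234025,  1.55628838, -0.01149279,
        1.10928172, -0.08313592]), 'joint_vel': array([-0.00182405, -0.00231964,  0.00036784, -0.00117255, -0.00044252,
        0.00050342,  0.0001835 ]), 'joint_efforts': array([ 4.84974429e-03, -5.84089744e+01,  1.54069752e+00, -2.73312736e+01,
       -5.41199232e-02,  1.31435785e-02,  5.00522606e-05]), 'position': array([ 0.30108507, -0.6034995 ,  0.18501754]), 'eef_rot': array([ 9.73348758e-01,  2.29328574e-01, -2.33774699e-04, -7.38678817e-04]), 'contact_force': array([-0.39836417,  0.07578233, -0.3713432 ]), 'moment': array([-0.0263082 , -0.02924377,  0.00091904]), 'grasp_force': 0.0, 'grip_width': 0.9998941852193374} 0.0187
```

View pics/scene0.png

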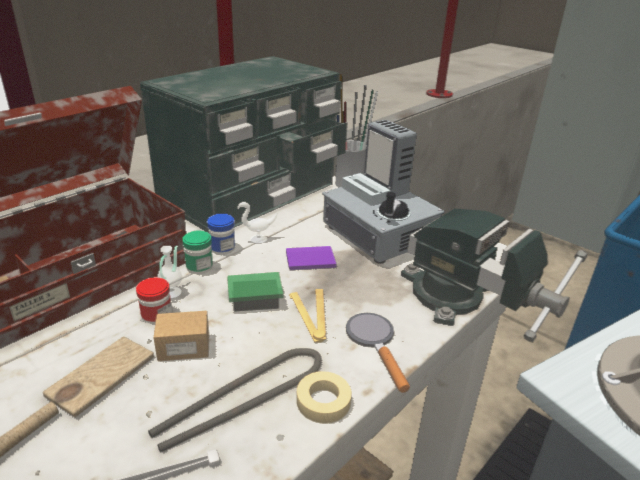

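View pics/top0.png

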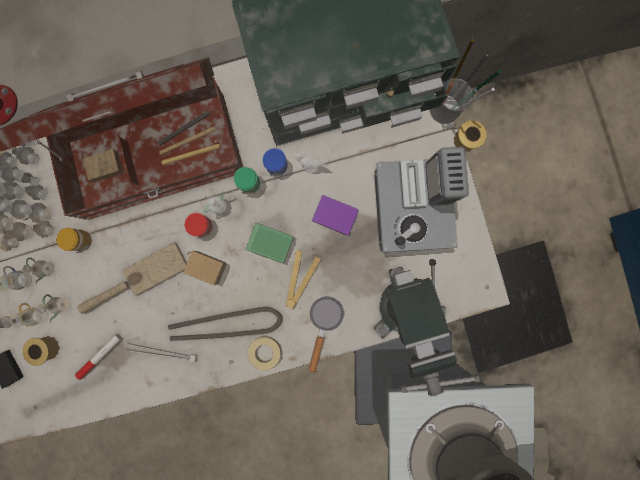

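The top view shows the green tile at about (271,242), with the purple look-alike at (335,215). The viewer deck is at about (415,205), with the dial at (411,229) and the slot at (413,183). I'll measure these more finely.

Run:
```python
from h import *
a=cv2.imread("pics/top0.png");b=cv2.imread("pics/scene0.png")
A=cv2.resize(a[140:265,365:480],None,fx=4,fy=4,interpolation=cv2.INTER_CUBIC)
B=cv2.resize(b[115:265,315:450],None,fx=3.3,fy=3.3,interpolation=cv2.INTER_CUBIC)[:500]
c=np.zeros((500,800,3),np.uint8);w=min(B.shape[1],340);c[:A.shape[0],:460]=A;c[:B.shape[0],460:800]=B[:,:340]
cv2.imwrite("pics/v.png",c)
cal=r.calibration("top")
hsv=cv2.cvtColor(a,cv2.COLOR_BGR2HSV)
m=cv2.inRange(hsv,(45,60,40),(80,255,255));m[:, :240]=0;m[:,300:]=0;m[:220]=0;m[270:]=0
ct=max(cv2.findContours(m,0,1)[0],key=cv2.contourArea);print(cv2.contourArea(ct))
ct=cv2.convexHull(ct)
P=np.array([onz(cal,p[0],.032)[:2] for p in ct],np.float32)
print(cv2.minAreaRect(P),cv2.minAreaRect(ct))
for z in(.032,): print([onz(cal,p,z).round(4) for p in cv2.boxPoints(cv2.minAreaRect(ct))])
print("base",proj(cal,[0,0,0]))
```

```text
993.0
((0.4691411554813385, 0.4046057462692261), (0.08258236199617386, 0.05862939730286598), 68.29154968261719) ((269.1438293457031, 242.616455078125), (39.79399490356445, 28.440998077392578), 20.556045532226562)
[array([0.457 , 0.4537, 0.032 ]), array([0.5117, 0.4322, 0.032 ]), array([0.4811, 0.3555, 0.032 ]), array([0.4267, 0.3771, 0.032 ])]
base [463.25890969 456.98027798]
```

View pics/v.png

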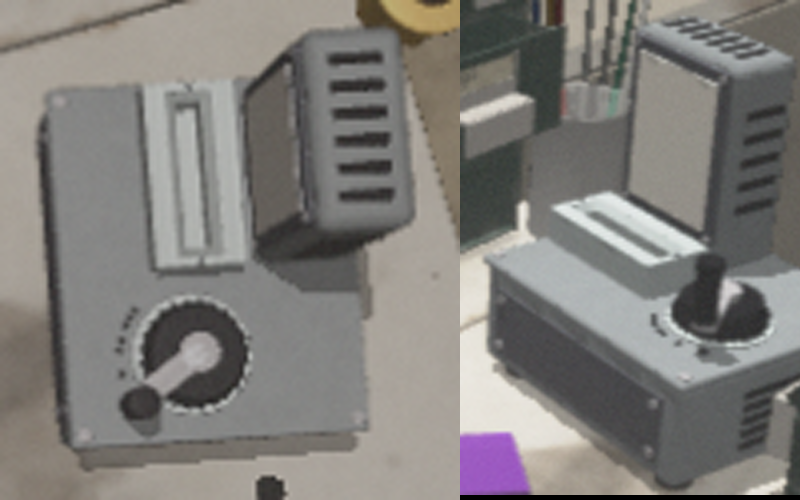

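Run:
```python
from h import *
cal=r.calibration("top")
f=lambda U,V,z: onz(cal,((U+.5)/4-.5+365,(V+.5)/4-.5+140),z)[:2]
deck=[f(*p,.075) for p in((47,90),(70,446),(366,430))]
blk=np.array([f(*p,.096) for p in((143,83),(240,80),(244,268),(155,270))])
print("deck",np.round(deck,4),np.linalg.norm(deck[1]-deck[0]),np.linalg.norm(deck[2]-deck[1]))
e=deck[0]-deck[1]; print("yaw from deck y-edge",np.arctan2(e[1],e[0])-np.pi/2, "x-edge",np.arctan2(*(deck[2]-deck[1])[::-1]))
print("blk",blk.round(4),blk.mean(0))
print("slot", f(192,178,.096)); ax=f(200,352,.0975); po=f(141,403,.133); print("axis",ax,"post",po, np.linalg.norm(po-ax))
s=blk[0]-blk[3];s2=blk[1]-blk[2];print("blk yaws",[np.arctan2(v[1],v[0])-np.pi/2 for v in(s,s2)])
yaw=np.arctan2(*((deck[2]-deck[1])[::-1]))
R=lambda a:np.array([[np.cos(a),-np.sin(a)],[np.sin(a),np.cos(a)]])
v=f(192,178,.096)-ax  # viewer (4,87)
print("yaw slot-axis",np.arctan2(v[1],v[0])-np.arctan2(87,4),np.linalg.norm(v))
print("centre est from deck", (deck[0]+deck[2])/2)
```

```text
deck [[0.6233 0.1841]
 [0.4459 0.1775]
 [0.4508 0.0297]] 0.17753290273479436 0.1478121609052944
yaw from deck y-edge -1.5334853339402887 x-edge -1.5377234052690238
blk [[0.6217 0.1396]
 [0.6225 0.0918]
 [0.5301 0.0931]
 [0.5299 0.1366]] [0.57603895 0.11526603]
slot [0.57452855 0.11710972]
axis [0.48953939 0.11614502] post [0.46391872 0.15134071] 0.0435333820681084
blk yaws [np.float64(-1.5385169780110861), np.float64(-1.5845258870717138)]
yaw slot-axis -1.5135012896495097 0.08499463315194167
centre est from deck [0.5370629  0.10690871]
```

```bash
cat >> h.py <<'E'
from scipy.spatial.transform import Rotation as Ro
def rel(X,ydir=None):
    """shift (mm, tool axes) to world TCP X; twist to bring tool y to world angle ydir (deg, mod 180)"""
    s=r.get_state();M=Ro.from_quat(s["eef_rot"]).as_matrix()
    l=M.T@(np.array(X)-s["position"])*1000
    a=np.degrees(np.arctan2(M[1,1],M[0,1])); t=None if ydir is None else -((ydir-a+90)%180-90)
    print("lin",l.round(1),"twist",None if t is None else round(t,1),"now",s["position"].round(4),"ya",a.round(2),"t",s["clock"])
E
python3 - <<'E'
from h import *
rel([.301,-.604,.4]);rel([.6,-.2,.4],-21.8)
E
```

```text
lin [-3.00e-01  1.00e-01 -2.15e+02] twist None now [ 0.3011 -0.6035  0.185 ] ya -63.48 t 0.1
lin [ 447.6 -227.9 -214.7] twist -41.7 now [ 0.3011 -0.6035  0.185 ] ya -63.48 t 0.1
```

Call:
jog_arm(
  series=[
    {"linear":[0,0,-50],"twist":0,"claw":87},
    {"linear":[0,0,-100],"twist":0,"claw":87},
    {"linear":[0,0,-150],"twist":0,"claw":87},
    {"linear":[0,0,-200],"twist":0,"claw":87},
    {"linear":[0,0,-215],"twist":0,"claw":87},
  ],
)

```text
clock: 0.6
position: [0.302, -0.6054, 0.4073]
eef_rot: [0.973, 0.229, 0.001, 0.004]
contact_force: [0.4, -0.8, 0.9]
grip_width: 0.991
grasp_force: 0.0
```

Call:
jog_arm(
  series=[
    {"linear":[448,-228,0],"twist":-42,"claw":87},
    {"linear":[448,-228,0],"twist":-42,"claw":87},
    {"linear":[448,-228,0],"twist":-42,"claw":87},
    {"linear":[448,-228,0],"twist":-42,"claw":87},
    {"linear":[448,-228,0],"twist":-42,"claw":87},
    {"linear":[448,-228,0],"twist":-42,"claw":87},
    {"linear":[448,-228,0],"twist":-42,"claw":87},
    {"linear":[448,-228,0],"twist":-42,"claw":87},
    {"linear":[448,-228,0],"twist":-42,"claw":87},
    {"linear":[448,-228,0],"twist":-42,"claw":87},
    {"linear":[448,-228,0],"twist":-42,"claw":87},
    {"linear":[448,-228,0],"twist":-42,"claw":87},
  ],
)

```text
clock: 1.8
position: [0.6009, -0.1982, 0.4]
eef_rot: [0.826, 0.564, -0.0, -0.001]
contact_force: [-0.4, -1.8, -0.0]
grip_width: 0.989
grasp_force: 0.0
```

Run:
```python
from h import *
rel([.6,-.2,.4],-21.8);rel([.5,.34,.4],-21.8);print(r.get_state()["joint_positions"].round(2))
```

```text
lin [-2.  -0.2  0. ] twist 0.5 now [ 0.6009 -0.1982  0.4   ] ya -21.28 t 1.8
lin [ 464.9 -289.4    0.5] twist 0.5 now [ 0.6009 -0.1982  0.4   ] ya -21.28 t 1.8
[ 0.44  0.32 -0.31  1.33  0.09  1.52 -0.23]
```

Call:
jog_arm(
  series=[
    {"linear":[465,-289,0],"twist":0,"claw":87},
    {"linear":[465,-289,0],"twist":0,"claw":87},
    {"linear":[465,-289,0],"twist":0,"claw":87},
    {"linear":[465,-289,0],"twist":0,"claw":87},
    {"linear":[465,-289,0],"twist":0,"claw":87},
    {"linear":[465,-289,0],"twist":0,"claw":87},
    {"linear":[465,-289,0],"twist":0,"claw":87},
    {"linear":[465,-289,0],"twist":0,"claw":87},
    {"linear":[465,-289,0],"twist":0,"claw":87},
    {"linear":[465,-289,0],"twist":0,"claw":87},
    {"linear":[465,-289,0],"twist":0,"claw":87},
    {"linear":[465,-289,0],"twist":0,"claw":87},
  ],
)

```text
clock: 3.0
position: [0.4988, 0.3437, 0.4002]
eef_rot: [0.824, 0.566, -0.0, -0.002]
contact_force: [-0.1, 0.7, -0.4]
grip_width: 0.993
grasp_force: 0.0
```

```bash
cat > m.py <<'E'
from h import *
def tile(name):
    cal=r.calibration(name);a=r.capture(name)
    hsv=cv2.cvtColor(a,cv2.COLOR_BGR2HSV);m=cv2.inRange(hsv,(45,60,40),(80,255,255))
    best=None
    for ct in cv2.findContours(m,0,1)[0]:
        if cv2.contourArea(ct)<300: continue
        P=np.array([onz(cal,p[0],.032)[:2] for p in ct],np.float32)
        print(cv2.minAreaRect(P),ct.reshape(-1,2).min(0),ct.reshape(-1,2).max(0))
    return a
E
python3 - <<'E'
from m import *
rel([.4847,.4425,.3],-21.8)
a=tile("wrist");cv2.imwrite("pics/w1.png",a)
E
```

```text
lin [ 87.1 -48.3 100.5] twist 0.8 now [0.4988 0.3437 0.4002] ya -21.03 t 3.0
((0.47049713134765625, 0.40168702602386475), (0.0815153419971466, 0.05658799409866333), 68.42664337158203) [271 128] [305 178]
((0.6028785109519958, 0.4460723102092743), (0.05066371709108353, 0.04928717389702797), 70.01571655273438) [339  79] [370 113]
```

View pics/w1.png

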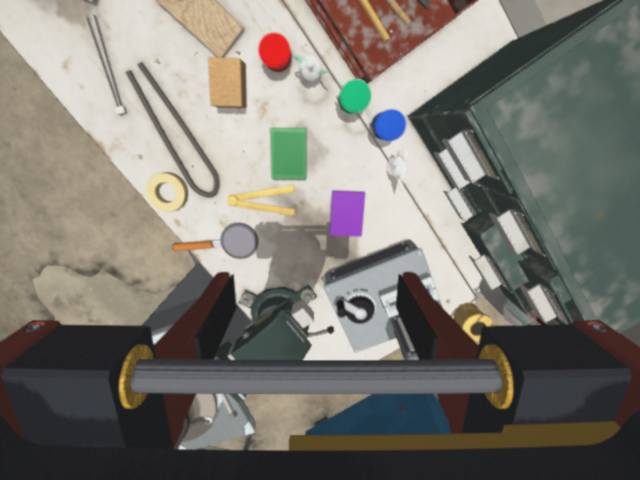

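Run:
```python
from h import *
rel([.4515,.3566,.17],-21.7)
```

```text
lin [ -2.3 -51.8 230.3] twist 0.4 now [0.5009 0.34   0.4003] ya -21.28 t 3.05
```

Call:
jog_arm(
  series=[
    {"linear":[-6,-49,230],"twist":0.7,"claw":87},
    {"linear":[-6,-49,230],"twist":0.7,"claw":87},
    {"linear":[-6,-49,230],"twist":0.7,"claw":87},
    {"linear":[-6,-49,230],"twist":0.7,"claw":87},
    {"linear":[-6,-49,230],"twist":0.7,"claw":87},
    {"linear":[-6,-49,230],"twist":0.7,"claw":87},
    {"linear":[-6,-49,230],"twist":0.7,"claw":87},
  ],
)

```text
clock: 3.75
position: [0.4559, 0.349, 0.1717]
eef_rot: [0.831, 0.557, 0.0, 0.001]
contact_force: [0.1, 0.3, 0.2]
grip_width: 0.989
grasp_force: 0.0
```

Run:
```python
from m import *
a=tile("wrist");cv2.imwrite("pics/w2.png",a)
rel([.4811,.4309,.1],-21.7)
```

```text
((0.46983960270881653, 0.4033760130405426), (0.0825713500380516, 0.05765620991587639), 68.6468505859375) [278 113] [337 198]
((0.6065061092376709, 0.44935357570648193), (0.052096761763095856, 0.059431448578834534), 87.29296875) [393  21] [457  87]
lin [83.9 -8.1 73.1] twist -0.7 now [0.4565 0.3502 0.1729] ya -22.35 t 3.8
```

Call:
jog_arm(
  series=[
    {"linear":[84,-8,73],"twist":-0.8,"claw":87},
    {"linear":[84,-8,73],"twist":-0.8,"claw":87},
    {"linear":[84,-8,73],"twist":-0.8,"claw":87},
    {"linear":[84,-8,73],"twist":-0.8,"claw":87},
    {"linear":[84,-8,73],"twist":-0.8,"claw":87},
    {"linear":[84,-8,73],"twist":-0.8,"claw":87},
  ],
)

```text
clock: 4.4
position: [0.4798, 0.431, 0.1001]
eef_rot: [0.826, 0.563, 0.001, 0.0]
contact_force: [0.0, -0.5, 0.2]
grip_width: 0.99
grasp_force: 0.0
```

Run:
```python
from h import *
rel([.4808,.4313,.0085],-21.5)
```

```text
lin [ 0.4  0.6 91.6] twist 0.0 now [0.4798 0.431  0.1001] ya -21.48 t 4.4
```

Call:
jog_arm(
  series=[
    {"linear":[0,1,45],"twist":0,"claw":87},
    {"linear":[0,1,75],"twist":0,"claw":87},
    {"linear":[0,1,92],"twist":0,"claw":87},
    {"linear":[0,1,92],"twist":0,"claw":87},
    {"linear":[0,1,92],"twist":0,"claw":50},
    {"linear":[0,1,92],"twist":0,"claw":50},
    {"linear":[0,1,92],"twist":0,"claw":50},
    {"linear":[0,1,92],"twist":0,"claw":50},
    {"linear":[0,1,92],"twist":0,"claw":50},
    {"linear":[0,1,92],"twist":0,"claw":50},
  ],
  squeeze=4,
)

```text
clock: 5.4
position: [0.4794, 0.4314, 0.0061]
eef_rot: [0.826, 0.564, 0.0, 0.0]
contact_force: [-0.1, 0.2, 0.1]
grip_width: 0.575
grasp_force: 0.0
```

Run:
```python
from m import *
a=tile("wrist");b=r.capture("scene")
cv2.imwrite("pics/w3.png",np.hstack([cv2.resize(a,(400,300)),cv2.resize(b[180:360,120:360],(400,300))]))
s=r.get_state();print(s["grip_width"],s["grasp_force"],s["position"])
```

```text
((0.4734233617782593, 0.4129670262336731), (0.0691816583275795, 0.05959445238113403), 68.52254486083984) [267 256] [371 360]
((0.6054413318634033, 0.43875572085380554), (0.05731697380542755, 0.08193546533584595), 70.46920776367188) [459 133] [608 240]
0.5685537709788168 0.0 [0.47930654 0.43136325 0.00587015]
```

View pics/w3.png

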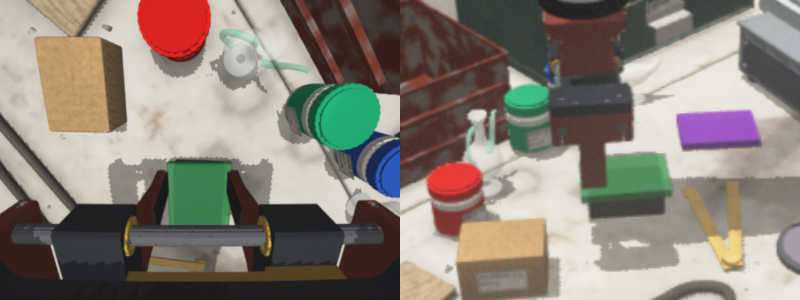

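Run:
```python
from h import *
c=r.calibration("scene");s=r.get_state();M=Ro.from_quat(s["eef_rot"]).as_matrix()
b=r.capture("scene")
C=b[170:290,200:300];C=cv2.resize(C,None,fx=5,fy=5,interpolation=cv2.INTER_CUBIC)
for h in(25,-25,30,-30):
  for z in (0,.0187):
    p=proj(c,s["position"]+M[:,1]*h/1000-M[:,2]*z);print(h,z,p)
    q=((p-[200,170]+.5)*5).astype(int);cv2.circle(C,tuple(map(int,q)),3,(0,0,255) if abs(h)==25 else (255,255,0),-1)
ctr=np.array([.4698,.4034])
d=np.array([.3665,.9304]);w=np.array([.9304,-.3665])
for a in(42,-42):
  for e in(30,-30):
    for z in(.022,.032):
      p=proj(c,[*(ctr+d*a/1000+w*e/1000),z]);q=((p-[200,170]+.5)*5).astype(int);cv2.circle(C,tuple(map(int,q)),3,(255,0,255),-1)
cv2.imwrite("pics/s4.png",C)
```

```text
25 0 [235.7204804  289.30114893]
25 0.0187 [235.20129924 279.9074397 ]
-25 0 [237.41875086 308.55950767]
-25 0.0187 [236.89215681 298.90425699]
30 0 [235.55979041 287.47841255]
30 0.0187 [235.04141193 278.11060879]
-30 0 [237.5982833  310.59482197]
-30 0.0187 [237.07102    300.91323045]
```

View pics/s4.png

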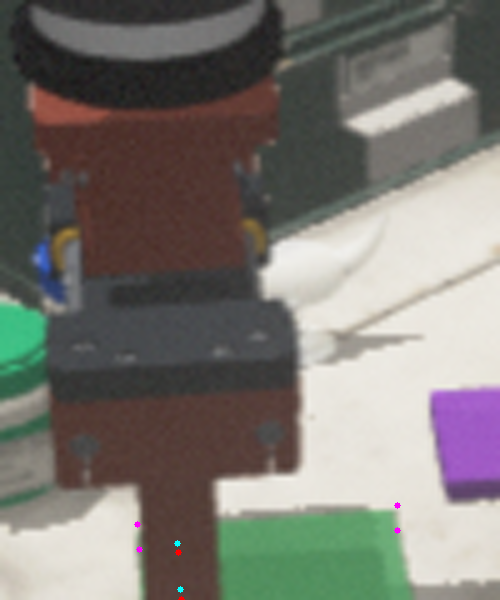

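Run:
```python
from h import *
b=r.capture("scene");C=cv2.resize(b[245:325,190:300],None,fx=7,fy=7,interpolation=cv2.INTER_CUBIC)
cv2.imwrite("pics/s5.png",C)
```

```text
(no output)
```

View pics/s5.png

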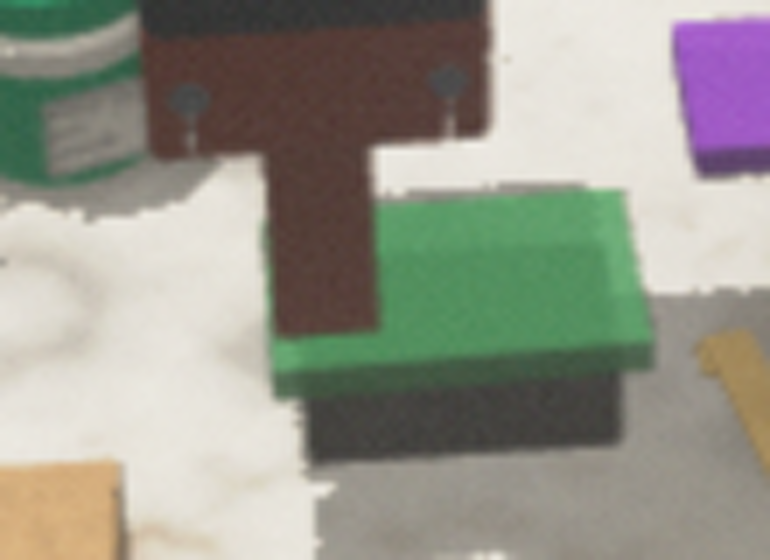

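Run:
```python
from h import *
c=r.calibration("wrist");s=r.get_state();M=Ro.from_quat(s["eef_rot"]).as_matrix()
a=r.capture("wrist")
C=cv2.resize(a[230:390,210:430],None,fx=3.5,fy=3.5,interpolation=cv2.INTER_CUBIC)
for z,col in((0,(0,0,255)),(.0187,(0,255,255)),(.04,(255,0,0))):
  for h in(25,-25):
   for x in(-.01,.01):
    p=proj(c,s["position"]+M[:,1]*h/1000-M[:,2]*z+M[:,0]*x);q=((p-[210,230]+.5)*3.5).astype(int);cv2.circle(C,tuple(map(int,q)),3,col,-1);print(z,h,x,p.round(1))
cv2.imwrite("pics/w5.png",C)
print(-c["R"].T@c["t"]-s["position"])
```

```text
0 25 -0.01 [354.7 277.6]
0 25 0.01 [355.9 248.8]
0 -25 -0.01 [278.1 277.7]
0 -25 0.01 [276.9 248.9]
0.0187 25 -0.01 [358.2 290.9]
0.0187 25 0.01 [359.6 259.9]
0.0187 -25 -0.01 [274.7 291. ]
0.0187 -25 0.01 [273.4 259.9]
0.04 25 -0.01 [363.  309.2]
0.04 25 0.01 [364.7 275.2]
0.04 -25 -0.01 [270.2 309.3]
0.04 -25 0.01 [268.5 275.3]
[0.02961379 0.07717881 0.19891416]
```

View pics/w5.png

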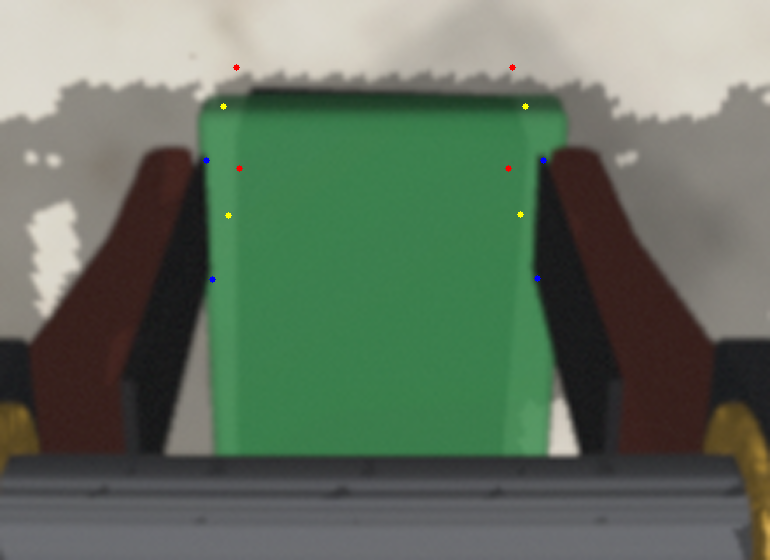

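Call:
jog_arm(
  series=[
    {"linear":[0,0,0],"twist":0,"claw":87},
    {"linear":[0,0,0],"twist":0,"claw":87},
    {"linear":[0,0,0],"twist":0,"claw":87},
    {"linear":[0,0,0],"twist":0,"claw":87},
    {"linear":[0,0,0],"twist":0,"claw":87},
    {"linear":[1,1,10],"twist":0,"claw":87},
    {"linear":[1,1,20],"twist":0,"claw":87},
    {"linear":[1,1,28],"twist":0,"claw":87},
    {"linear":[1,1,28],"twist":0,"claw":87},
    {"linear":[1,1,28],"twist":0,"claw":87},
  ],
)

```text
clock: 6.65
position: [0.4803, 0.4318, -0.0227]
eef_rot: [0.826, 0.564, -0.0, 0.0]
contact_force: [0.1, -0.4, -0.5]
grip_width: 0.989
grasp_force: 0.0
```

Run:
```python
from h import *
rel([.4808,.4313,-.031],-21.5);s=r.get_state();print(s["contact_force"],s["grip_width"])
c=r.calibration("wrist");M=Ro.from_quat(s["eef_rot"]).as_matrix()
a=r.capture("wrist")
C=cv2.resize(a[190:390,180:460],None,fx=2.8,fy=2.8,interpolation=cv2.INTER_CUBIC)
for z,col in((0,(0,0,255)),(.0187,(0,255,255)),(.04,(255,0,0))):
  for h in(43.5,-43.5):
   for x in(-.01,.01):
    p=proj(c,s["position"]+M[:,1]*h/1000-M[:,2]*z+M[:,0]*x);q=((p-[180,190]+.5)*2.8).astype(int);cv2.circle(C,tuple(map(int,q)),3,col,-1)
cv2.imwrite("pics/w6.png",C)
```

```text
lin [-0.2  0.7  8.3] twist 0.1 now [ 0.4803  0.4318 -0.0227] ya -21.38 t 6.65
[ 0.11099155 -0.43675126 -0.53573861] 0.989025467176501
```

View pics/w6.png

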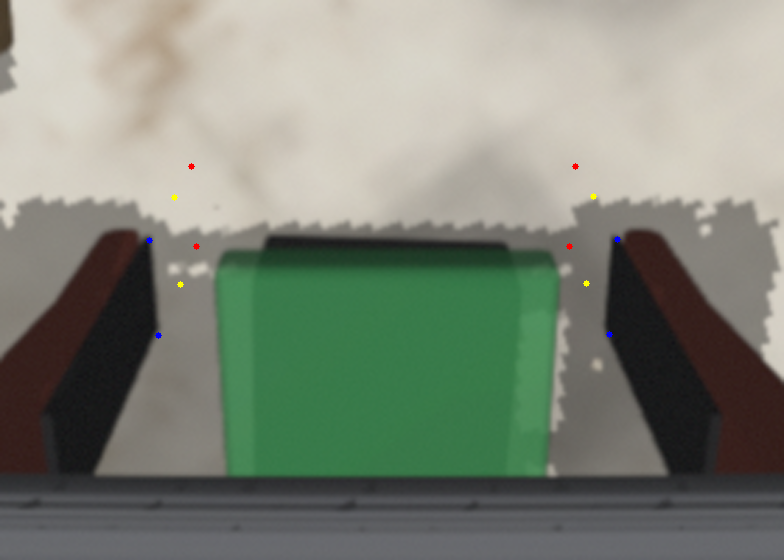

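The true fingertips sit 40 mm behind the reported TCP; this view, the earlier wrist view and the scene view all agree. I'll allow for that from here on.

Call:
jog_arm(
  series=[
    {"linear":[0,1,8],"twist":0,"claw":87},
    {"linear":[0,1,8],"twist":0,"claw":87},
    {"linear":[0,1,8],"twist":0,"claw":50},
    {"linear":[0,1,8],"twist":0,"claw":50},
    {"linear":[0,1,8],"twist":0,"claw":50},
    {"linear":[0,1,8],"twist":0,"claw":50},
    {"linear":[0,1,8],"twist":0,"claw":50},
    {"linear":[0,1,8],"twist":0,"claw":50},
  ],
  squeeze=4,
)

```text
clock: 7.5
position: [0.4816, 0.4317, -0.03]
eef_rot: [0.826, 0.564, 0.0, -0.0]
contact_force: [-0.8, 0.4, 0.5]
grip_width: 0.684
grasp_force: 4.0
```

Call:
jog_arm(
  series=[
    {"linear":[0,0,-10],"twist":0,"claw":50},
    {"linear":[0,0,-25],"twist":0,"claw":50},
    {"linear":[0,0,-45],"twist":0,"claw":50},
    {"linear":[0,0,-65],"twist":0,"claw":50},
    {"linear":[0,0,-85],"twist":0,"claw":50},
    {"linear":[0,0,-105],"twist":0,"claw":50},
    {"linear":[0,0,-125],"twist":0,"claw":50},
    {"linear":[0,0,-140],"twist":0,"claw":50},
    {"linear":[0,0,-140],"twist":0,"claw":50},
    {"linear":[0,0,-140],"twist":0,"claw":50},
  ],
)

```text
clock: 8.5
position: [0.4815, 0.4314, 0.11]
eef_rot: [0.826, 0.564, 0.0, 0.0]
contact_force: [0.8, 0.2, -0.6]
grip_width: 0.682
grasp_force: 4.0
```

```bash
cat > g.py <<'E'
from h import *
def green(n,lo):
    a=r.capture(n);c=r.calibration(n);m=cv2.inRange(cv2.cvtColor(a,cv2.COLOR_BGR2HSV),(45,60,40),(80,255,255))
    for ct in cv2.findContours(m,0,1)[0]:
        if cv2.contourArea(ct)>lo: print(n,cv2.minAreaRect(ct),cv2.approxPolyDP(ct,3,True).reshape(-1,2).tolist())
    return a
def grasp():
    s=r.get_state();M=Ro.from_quat(s["eef_rot"]).as_matrix();return s,M,s["position"]-M[:,2]*.0587
E
python3 - <<'E'
from g import *
s,M,g=grasp();print(s["contact_force"],s["grasp_force"],s["grip_width"],g)
for n in("scene","top","wrist"): cv2.imwrite(f"pics/{n}7.png",green(n,60))
c=r.calibration("scene")
d=np.array([.3665,.9304,0]);
for th in (0,45,90):
  for e in(-72,12): # along lower end
    v=d*np.cos(np.radians(th))+np.array([0,0,np.sin(np.radians(th))])
    print(th,e,[proj(c,g+v*e/1000+M[:,1]*w).round(0).tolist() for w in(.03,-.03)])
E
```

```text
[ 0.7574637   0.15791531 -0.58235854] 4.000006690621376 0.6822787511782339 [0.48151198 0.43136918 0.1686739 ]
scene ((197.73744201660156, 261.1983947753906), (17.44319725036621, 25.26974105834961), 87.61405944824219) [[210, 252], [202, 256], [185, 253], [187, 267], [196, 270], [195, 260]]
scene ((196.0, 239.5), (19.0, 28.0), 90.0) [[209, 233], [186, 233], [183, 244], [189, 249], [204, 248], [210, 243]]
scene ((260.4900207519531, 208.39976501464844), (43.486412048339844, 22.168071746826172), 1.432096242904663) [[239, 198], [241, 219], [282, 218], [276, 199]]
top ((247.50001525878906, 170.99998474121094), (21.819711685180664, 7.273237705230713), 18.434947967529297) [[236, 171], [257, 177], [247, 167]]
wrist ((315.5, 406.5), (25.0, 109.0), 90.0) [[261, 395], [265, 418], [366, 418], [369, 394]]
wrist ((315.5, 322.9999694824219), (130.99996948242188, 73.99998474121094), -0.0) [[254, 287], [250, 300], [258, 360], [374, 359], [381, 301], [376, 286]]
wrist ((450.0, 163.5), (65.0, 80.0), 90.0) [[422, 137], [410, 153], [421, 181], [443, 194], [459, 196], [468, 194], [485, 180], [490, 153], [479, 135], [453, 131]]
0 -72 [[278.0, 195.0], [284.0, 214.0]]
0 12 [[222.0, 198.0], [223.0, 218.0]]
45 -72 [[265.0, 225.0], [269.0, 246.0]]
45 12 [[224.0, 193.0], [225.0, 212.0]]
90 -72 [[232.0, 239.0], [234.0, 261.0]]
90 12 [[230.0, 190.0], [231.0, 209.0]]
```

Call:
jog_arm(
  series=[
    {"linear":[0,0,0],"twist":0,"claw":50},
    {"linear":[0,0,0],"twist":0,"claw":50},
    {"linear":[0,0,0],"twist":0,"claw":50},
    {"linear":[0,0,-45],"twist":0,"claw":50},
    {"linear":[0,0,-45],"twist":0,"claw":50},
    {"linear":[0,0,0],"twist":0,"claw":50},
    {"linear":[0,0,-45],"twist":0,"claw":50},
    {"linear":[0,0,0],"twist":0,"claw":50},
    {"linear":[0,0,-45],"twist":0,"claw":50},
    {"linear":[0,0,-45],"twist":0,"claw":50},
  ],
  squeeze=3,
)

```text
clock: 9.65
position: [0.4827, 0.4337, 0.1573]
eef_rot: [0.826, 0.564, 0.002, -0.001]
contact_force: [1.2, 1.4, 0.8]
grip_width: 0.683
grasp_force: 3.0
```

```bash
cat >> g.py <<'E'
def corners(sgn=-1):
    s,M,g=grasp();c=r.calibration("scene");d=-M[:,0]*1.0
    return s,M,g,c
E
python3 - <<'E'
from g import *
s,M,g=grasp();print(s["contact_force"],s["grasp_force"],s["grip_width"],g)
for n in("scene","wrist"): green(n,100)
c=r.calibration("scene")
d=np.array([.3665,.9304,0]);
for th in (0,20,45,70,90):
    v=d*np.cos(np.radians(th))+np.array([0,0,np.sin(np.radians(th))])
    print(th,[proj(c,g+v*-.072+M[:,1]*w).round(0).tolist() for w in(.03,-.03)])
E
```

```text
[1.19295526 1.36047916 0.8418187 ] 3.0000031739473343 0.6827221585953035 [0.48258186 0.43348759 0.21595776]
scene ((197.97218322753906, 260.9022216796875), (17.82305908203125, 25.558347702026367), 85.42607879638672) [[210, 251], [202, 256], [185, 253], [187, 267], [196, 270], [195, 260], [210, 255]]
scene ((196.0, 239.5), (19.0, 28.0), 90.0) [[209, 233], [186, 233], [183, 244], [189, 249], [204, 248], [210, 244]]
scene ((233.3999786376953, 220.29998779296875), (33.2340202331543, 5.798276424407959), 81.8698959350586) [[230, 204], [234, 237], [235, 211], [234, 204]]
wrist ((315.5, 288.0), (126.99998474121094, 65.99998474121094), -0.0) [[252, 307], [255, 321], [377, 321], [379, 310], [356, 257], [335, 255], [276, 257]]
wrist ((431.0172119140625, 161.29312133789062), (58.12263870239258, 61.09376525878906), 68.19859313964844) [[446, 136], [419, 136], [405, 141], [396, 155], [404, 176], [429, 190], [452, 183], [460, 170], [461, 154], [456, 143]]
0 [[277.0, 166.0], [282.0, 184.0]]
20 [[274.0, 182.0], [279.0, 200.0]]
45 [[263.0, 198.0], [267.0, 217.0]]
70 [[246.0, 209.0], [249.0, 229.0]]
90 [[229.0, 212.0], [231.0, 233.0]]
```

Run:
```python
from g import *
s,M,g=grasp();c=r.calibration("wrist");d=M[:,0]
for th in (75,80,85,90,95,100):
    t=np.radians(th);v=d*np.cos(t)+np.array([0,0,np.sin(t)]);n=d*np.sin(t)-np.array([0,0,np.cos(t)])
    print(th,[[proj(c,g+v*e+n*.005+M[:,1]*w).round(0).tolist() for w in(.03,-.03)] for e in(.012,-.072)])
rel([.5758,.1165,.215-.0587],2.05)
```

```text
75 [[[385.0, 307.0], [249.0, 307.0]], [[360.0, 275.0], [273.0, 276.0]]]
80 [[[385.0, 310.0], [248.0, 310.0]], [[360.0, 267.0], [273.0, 267.0]]]
85 [[[385.0, 312.0], [248.0, 312.0]], [[360.0, 258.0], [272.0, 258.0]]]
90 [[[385.0, 315.0], [248.0, 315.0]], [[361.0, 249.0], [272.0, 249.0]]]
95 [[[385.0, 317.0], [248.0, 318.0]], [[361.0, 241.0], [271.0, 241.0]]]
100 [[[385.0, 320.0], [248.0, 320.0]], [[362.0, 233.0], [271.0, 233.0]]]
lin [-260.2  202.5   -0.9] twist -23.4 now [0.4821 0.4326 0.1559] ya -21.38 t 9.75
```

Call:
jog_arm(
  series=[
    {"linear":[-10,8,0],"twist":-1,"claw":50},
    {"linear":[-30,24,0],"twist":-3,"claw":50},
    {"linear":[-58,45,0],"twist":-6,"claw":50},
    {"linear":[-88,68,0],"twist":-9,"claw":50},
    {"linear":[-118,92,0],"twist":-12,"claw":50},
    {"linear":[-148,115,0],"twist":-15,"claw":50},
    {"linear":[-178,138,0],"twist":-18,"claw":50},
    {"linear":[-205,160,0],"twist":-20,"claw":50},
    {"linear":[-230,180,0],"twist":-22,"claw":50},
    {"linear":[-248,193,0],"twist":-23,"claw":50},
    {"linear":[-260,202,0],"twist":-23.4,"claw":50},
    {"linear":[-260,202,0],"twist":-23.4,"claw":50},
  ],
  squeeze=10,
)

```text
clock: 10.95
position: [0.5753, 0.1125, 0.1544]
eef_rot: [0.696, 0.718, -0.001, 0.001]
contact_force: [-0.1, 0.3, -0.6]
grip_width: 0.682
grasp_force: 10.0
```

Run:
```python
from g import *
s,M,g=grasp();c=r.calibration("wrist");d=M[:,0]
print(g,s["grasp_force"],s["grip_width"]);a=green("wrist",400);green("scene",100)
for th in (80,85,90,95):
    t=np.radians(th);v=d*np.cos(t)+np.array([0,0,np.sin(t)]);n=d*np.sin(t)-np.array([0,0,np.cos(t)])
    print(th,[[proj(c,g+v*e+n*.005+M[:,1]*w).round(0).tolist() for w in(.03,-.03)] for e in(.012,-.072)])
cs=r.calibration("scene")
print([proj(cs,g+[0,k,-.072]+M[:,1]*w).round(0) for w in(.03,-.03)for k in(-.005,.005)])
b=r.capture("scene")
vx=np.array([.0358,-.9994,0]);vy=np.array([.9994,.0358,0]);o=np.array([.5758,.1165,.096])
C=cv2.resize(b[120:240,310:430],None,fx=4.8,fy=4.8,interpolation=cv2.INTER_CUBIC)
for x in(-.00625,.00625):
  for y in(-.036,.036):
    q=(proj(cs,o+vx*x+vy*y)-[310,120]+.5)*4.8;cv2.circle(C,tuple(map(int,q)),3,(0,0,255),-1)
A=np.zeros((576,800,3),np.uint8);A[:,:576]=C;A[:,576:]=a[180:468,270:382].repeat(2,0).repeat(2,1)
cv2.imwrite("pics/s8.png",A)
rel([.5758,.1165,.0913],2.05)
```

```text
[0.57529706 0.11261515 0.21314325] 9.999529123306274 0.6824497844728588
wrist ((315.33563232421875, 288.59710693359375), (65.8583755493164, 127.03866577148438), 89.50178527832031) [[252, 306], [257, 322], [376, 321], [379, 311], [354, 256], [277, 256]]
scene ((197.73744201660156, 261.1983947753906), (17.44319725036621, 25.26974105834961), 87.61405944824219) [[210, 252], [202, 256], [185, 253], [187, 267], [196, 270], [195, 260]]
scene ((196.0, 239.5), (19.0, 28.0), 90.0) [[209, 233], [191, 231], [182, 237], [183, 244], [189, 249], [204, 248], [210, 243]]
scene ((371.5, 141.0), (23.0, 60.0), 0.0) [[368, 111], [366, 118], [360, 120], [361, 160], [381, 171], [383, 145], [376, 142], [378, 126], [366, 120]]
80 [[[385.0, 310.0], [249.0, 310.0]], [[360.0, 266.0], [273.0, 266.0]]]
85 [[[386.0, 313.0], [249.0, 313.0]], [[361.0, 258.0], [273.0, 258.0]]]
90 [[[386.0, 315.0], [249.0, 315.0]], [[361.0, 249.0], [272.0, 249.0]]]
95 [[[386.0, 318.0], [249.0, 318.0]], [[361.0, 241.0], [272.0, 241.0]]]
[array([362., 155.]), array([357., 156.]), array([382., 166.]), array([377., 168.])]
lin [-0.7  1.4 63.6] twist 0.0 now [0.5743 0.1171 0.1549] ya 2.08 t 11.1
```

View pics/s8.png

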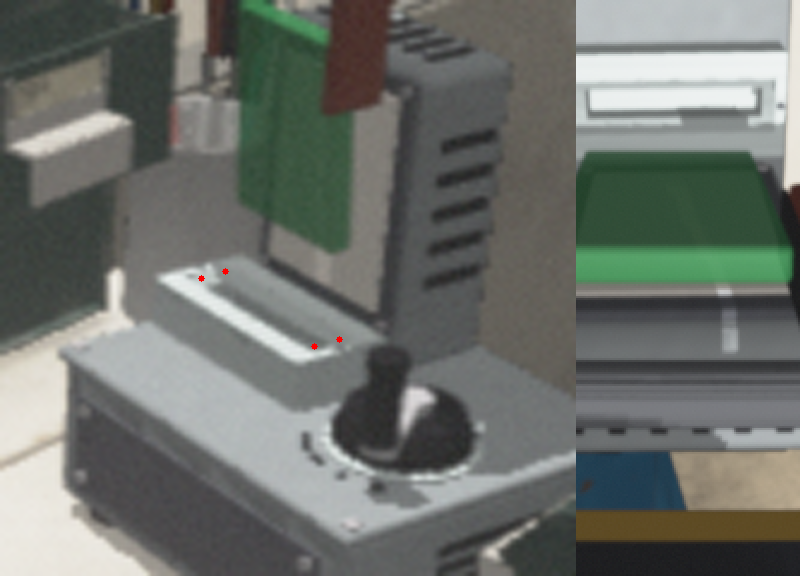

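The scene view shows the tile hanging upright above the slot, with the predicted slot corners (red) on the mouth. The wrist view shows the slot mouth at about columns 277–361, rows 224–236.

Run:
```python
from g import *
s,M,g=grasp();c=r.calibration("wrist");print(g,s["position"])
for z in(.096,.078):
  P=[onz(c,p,z)[:2] for p in((276,224),(361,224),(361,237),(276,237))];print(z,np.round(P,4),np.mean(P,0))
vx=np.array([.0358,-.9994,0]);vy=np.array([.9994,.0358,0]);o=np.array([.5758,.1165,.096])
for x in(-.00625,.00625,-.01125,.01125):print(x,[proj(c,o+vx*x+vy*y*(.036 if abs(x)<.01 else .041)).round(1) for y in(-1,1)])
a=r.capture("wrist");g=cv2.cvtColor(a,cv2.COLOR_BGR2GRAY)
print("col320 rows195-260",g[195:260,318:323].mean(1).astype(int).tolist());print("row229 cols255-385",g[227:232,258:382:1].mean(0).astype(int).tolist())
rel([.5758,.1165,.0913],2.05)
```

```text
[0.57433525 0.11705155 0.21362611] [0.57434703 0.11708422 0.15492612]
0.096 [[0.5416 0.1258]
 [0.6097 0.1282]
 [0.6106 0.1173]
 [0.5416 0.1148]] [0.57586204 0.12155371]
0.078 [[0.5395 0.1207]
 [0.6125 0.1233]
 [0.6134 0.1115]
 [0.5395 0.1089]] [0.57622876 0.11609124]
-0.00625 [array([273.5, 229.1]), array([362.9, 229.1])]
0.00625 [array([274.1, 243.8]), array([362.2, 243.8])]
-0.01125 [array([267.1, 223.2]), array([369.3, 223.1])]
0.01125 [array([268.3, 249.5]), array([368. , 249.5])]
col320 rows195-260 [191, 190, 189, 190, 189, 190, 189, 190, 189, 189, 188, 184, 162, 127, 113, 112, 116, 148, 211, 237, 240, 238, 237, 237, 237, 239, 240, 240, 239, 239, 236, 218, 180, 181, 195, 219, 235, 236, 231, 218, 196, 188, 188, 186, 173, 138, 107, 97, 99, 111, 127, 136, 138, 137, 136, 137, 140, 150, 160, 151, 122, 87, 74, 74, 73]
row229 cols255-385 [189, 188, 188, 188, 189, 200, 225, 235, 237, 237, 233, 217, 198, 192, 191, 190, 190, 187, 181, 181, 194, 201, 202, 201, 201, 202, 202, 202, 204, 205, 205, 205, 205, 205, 205, 205, 205, 205, 204, 203, 203, 203, 202, 202, 202, 202, 203, 203, 203, 201, 200, 200, 199, 200, 200, 200, 201, 202, 202, 202, 202, 202, 202, 202, 202, 202, 202, 204, 206, 206, 205, 205, 205, 205, 205, 205, 206, 206, 206, 207, 207, 207, 207, 207, 208, 209, 210, 210, 211, 210, 210, 211, 211, 211, 210, 210, 210, 210, 210, 208, 196, 185, 182, 176, 170, 173, 185, 191, 193, 192, 187, 176, 205, 233, 240, 240, 240, 231, 213, 221, 229, 231, 231, 231]
lin [-1.   1.4 63.7] twist 0.1 now [0.5743 0.1174 0.155 ] ya 2.12 t 11.15
```

Call:
jog_arm(
  series=[
    {"linear":[2,2,10],"twist":0,"claw":50},
    {"linear":[2,2,20],"twist":0,"claw":50},
    {"linear":[2,2,30],"twist":0,"claw":50},
    {"linear":[2,2,36],"twist":0,"claw":50},
    {"linear":[2,2,42],"twist":0,"claw":50},
    {"linear":[2,2,47],"twist":0,"claw":50},
    {"linear":[2,2,50],"twist":0,"claw":50},
    {"linear":[2,2,50],"twist":0,"claw":50},
    {"linear":[2,2,50],"twist":0,"claw":50},
  ],
)

```text
clock: 12.05
position: [0.5765, 0.1178, 0.1046]
eef_rot: [0.695, 0.719, -0.0, -0.0]
contact_force: [-0.2, 1.1, -1.9]
grip_width: 0.679
grasp_force: 10.0
```

```bash
cat > t.py <<'E'
from g import *
s,M,g=grasp();print(g.round(4),s["contact_force"].round(1),s["grasp_force"],s["grip_width"])
c=r.calibration("wrist");d=M[:,0];cs=r.calibration("scene")
green("wrist",400)
a=r.capture("scene");a[:,:330]=0
m=cv2.inRange(cv2.cvtColor(a,cv2.COLOR_BGR2HSV),(45,60,40),(80,255,255))
for ct in cv2.findContours(m,0,1)[0]:
    if cv2.contourArea(ct)>60: print("scene",cv2.approxPolyDP(ct,2,True).reshape(-1,2).tolist())
for th in (85,90,95):
    t=np.radians(th);v=d*np.cos(t)+np.array([0,0,np.sin(t)]);n=d*np.sin(t)-np.array([0,0,np.cos(t)])
    print(th,[[proj(k,g+v*e+n*.005+M[:,1]*w).round(0).tolist() for w in(.03,-.03)] for e in(.012,-.072) for k in(c,cs)])
E
python3 t.py
```

```text
[0.5765 0.1178 0.1633] [-0.2  1.1 -1.9] 9.999797344207764 0.6789793852859619
wrist ((315.5, 287.5), (69.0, 127.0), 90.0) [[379, 305], [355, 253], [275, 254], [252, 313], [255, 322], [375, 322]]
scene [[357, 145], [356, 180], [376, 191], [377, 170], [374, 171], [371, 167], [374, 153]]
85 [[[386.0, 313.0], [249.0, 313.0]], [[356.0, 140.0], [376.0, 150.0]], [[361.0, 258.0], [273.0, 258.0]], [[355.0, 180.0], [375.0, 192.0]]]
90 [[[386.0, 315.0], [249.0, 316.0]], [[356.0, 139.0], [377.0, 150.0]], [[361.0, 249.0], [272.0, 249.0]], [[353.0, 181.0], [372.0, 193.0]]]
95 [[[386.0, 318.0], [249.0, 318.0]], [[356.0, 139.0], [377.0, 150.0]], [[362.0, 241.0], [272.0, 241.0]], [[350.0, 181.0], [370.0, 193.0]]]
```

Call:
jog_arm(
  series=[
    {"linear":[0,0,3],"twist":0,"claw":50},
    {"linear":[0,0,6],"twist":0,"claw":50},
    {"linear":[0,0,9],"twist":0,"claw":50},
    {"linear":[0,0,9],"twist":0,"claw":50},
  ],
  squeeze=6,
)

```text
clock: 12.55
position: [0.5772, 0.1178, 0.0966]
eef_rot: [0.695, 0.719, 0.0, 0.001]
contact_force: [-1.5, 0.2, 4.8]
grip_width: 0.684
grasp_force: 6.0
```

```bash
python3 t.py
```

```text
[0.5771 0.1178 0.1553] [-1.5  0.2  4.8] 6.001215577125549 0.6843161022349629
wrist ((315.5, 293.5), (71.0, 131.0), 90.0) [[250, 312], [253, 329], [377, 329], [381, 322], [381, 311], [358, 258], [273, 259]]
scene [[357, 146], [355, 180], [376, 191], [377, 174], [372, 175], [370, 172], [373, 153]]
85 [[[386.0, 313.0], [249.0, 313.0]], [[355.0, 144.0], [375.0, 155.0]], [[360.0, 258.0], [273.0, 258.0]], [[355.0, 184.0], [375.0, 196.0]]]
90 [[[386.0, 315.0], [249.0, 315.0]], [[356.0, 143.0], [376.0, 154.0]], [[361.0, 249.0], [272.0, 249.0]], [[352.0, 184.0], [372.0, 196.0]]]
95 [[[386.0, 318.0], [249.0, 318.0]], [[356.0, 143.0], [376.0, 154.0]], [[361.0, 241.0], [272.0, 241.0]], [[350.0, 185.0], [369.0, 197.0]]]
```

Call:
jog_arm(
  series=[
    {"linear":[0,0,2],"twist":0,"claw":50},
    {"linear":[0,0,4],"twist":0,"claw":50},
    {"linear":[0,0,6],"twist":0,"claw":50},
    {"linear":[0,0,6],"twist":0,"claw":50},
    {"linear":[0,0,6],"twist":0,"claw":50},
  ],
  squeeze=4,
)

```text
clock: 13.15
position: [0.5772, 0.1176, 0.0903]
eef_rot: [0.695, 0.719, 0.0, 0.0]
contact_force: [-1.2, 0.1, 4.7]
grip_width: 0.683
grasp_force: 4.0
```

```bash
python3 t.py
```

```text
[0.5771 0.1176 0.149 ] [-1.2  0.1  4.7] 4.000529609620571 0.683253603303837
wrist ((315.3157958984375, 299.15875244140625), (76.73944091796875, 136.99554443359375), 89.5379409790039) [[247, 321], [248, 334], [255, 338], [381, 337], [384, 322], [359, 261], [272, 262]]
scene [[357, 146], [356, 180], [376, 191], [377, 177], [371, 177], [373, 153]]
85 [[[386.0, 313.0], [249.0, 313.0]], [[355.0, 147.0], [375.0, 158.0]], [[360.0, 258.0], [273.0, 258.0]], [[355.0, 187.0], [374.0, 199.0]]]
90 [[[386.0, 315.0], [249.0, 315.0]], [[355.0, 147.0], [376.0, 157.0]], [[361.0, 249.0], [272.0, 249.0]], [[352.0, 187.0], [372.0, 199.0]]]
95 [[[386.0, 318.0], [249.0, 318.0]], [[356.0, 146.0], [376.0, 157.0]], [[361.0, 241.0], [272.0, 241.0]], [[350.0, 188.0], [369.0, 200.0]]]
```

Call:
jog_arm(
  series=[
    {"linear":[-3,0,1],"twist":0,"claw":50},
    {"linear":[-3,2,1],"twist":0,"claw":50},
    {"linear":[0,-2,2],"twist":0,"claw":50},
    {"linear":[2,0,2],"twist":0,"claw":50},
    {"linear":[-2,0,2],"twist":0,"claw":50},
    {"linear":[-2,0,0],"twist":0,"claw":50},
    {"linear":[-2,0,0],"twist":0,"claw":50},
  ],
  squeeze=5,
)

```text
clock: 13.95
position: [0.5767, 0.1153, 0.0895]
eef_rot: [0.695, 0.719, -0.0, -0.0]
contact_force: [-0.0, -0.3, -0.9]
grip_width: 0.682
grasp_force: 5.0
```

```bash
python3 t.py
```

```text
[0.5767 0.1153 0.1482] [-0.  -0.3 -0.9] 5.000007078051567 0.6820798226534508
wrist ((315.5, 299.5), (83.0, 139.0), 90.0) [[360, 259], [272, 259], [246, 325], [248, 340], [382, 341], [385, 325]]
scene [[359, 145], [356, 180], [376, 191], [378, 178], [371, 176], [375, 152]]
85 [[[386.0, 313.0], [249.0, 313.0]], [[356.0, 147.0], [376.0, 158.0]], [[361.0, 258.0], [273.0, 258.0]], [[356.0, 187.0], [375.0, 199.0]]]
90 [[[386.0, 315.0], [249.0, 316.0]], [[356.0, 147.0], [377.0, 158.0]], [[361.0, 249.0], [272.0, 249.0]], [[353.0, 187.0], [373.0, 200.0]]]
95 [[[386.0, 318.0], [249.0, 318.0]], [[357.0, 147.0], [377.0, 157.0]], [[362.0, 241.0], [272.0, 241.0]], [[351.0, 188.0], [370.0, 200.0]]]
```

Call:
jog_arm(
  series=[
    {"linear":[0,0,0],"twist":0,"claw":64},
    {"linear":[0,0,0],"twist":0,"claw":70},
    {"linear":[0,0,0],"twist":0,"claw":76},
    {"linear":[0,0,0],"twist":0,"claw":80},
    {"linear":[0,0,0],"twist":0,"claw":80},
    {"linear":[0,0,0],"twist":0,"claw":80},
  ],
)

```text
clock: 14.65
position: [0.5768, 0.1159, 0.0899]
eef_rot: [0.695, 0.719, 0.0, 0.0]
contact_force: [-0.1, 0.2, 0.4]
grip_width: 0.915
grasp_force: 0.0
```

```bash
python3 t.py
```

```text
[0.5768 0.1159 0.1486] [-0.1  0.2  0.4] 0.0 0.9145001840743758
wrist ((315.261962890625, 299.2174072265625), (80.61521911621094, 135.08499145507812), 89.53419494628906) [[271, 260], [248, 323], [251, 340], [381, 338], [383, 323], [359, 259]]
scene [[359, 146], [356, 180], [376, 191], [378, 181], [375, 178], [378, 155]]
85 [[[386.0, 313.0], [249.0, 313.0]], [[356.0, 147.0], [376.0, 158.0]], [[361.0, 258.0], [273.0, 258.0]], [[356.0, 187.0], [375.0, 199.0]]]
90 [[[386.0, 315.0], [249.0, 315.0]], [[356.0, 147.0], [377.0, 158.0]], [[361.0, 249.0], [272.0, 249.0]], [[353.0, 187.0], [373.0, 199.0]]]
95 [[[386.0, 318.0], [249.0, 318.0]], [[357.0, 146.0], [377.0, 157.0]], [[361.0, 241.0], [272.0, 241.0]], [[351.0, 188.0], [370.0, 200.0]]]
```

Call:
jog_arm(
  series=[
    {"linear":[0,0,0],"twist":0,"claw":55},
    {"linear":[0,0,0],"twist":0,"claw":55},
    {"linear":[0,0,0],"twist":0,"claw":55},
    {"linear":[0,0,0],"twist":0,"claw":55},
    {"linear":[0,0,0],"twist":0,"claw":55},
    {"linear":[0,0,0],"twist":0,"claw":55},
    {"linear":[0,0,0],"twist":0,"claw":80},
    {"linear":[0,0,0],"twist":0,"claw":80},
    {"linear":[0,0,0],"twist":0,"claw":80},
    {"linear":[0,0,0],"twist":0,"claw":80},
    {"linear":[0,0,0],"twist":0,"claw":80},
  ],
  squeeze=4,
)

```text
clock: 15.85
position: [0.5768, 0.1159, 0.0899]
eef_rot: [0.695, 0.719, 0.0, 0.0]
contact_force: [-0.3, 0.6, 0.4]
grip_width: 0.909
grasp_force: 0.0
```

Call:
jog_arm(
  series=[
    {"linear":[0,0,-10],"twist":0,"claw":80},
    {"linear":[0,0,-25],"twist":0,"claw":80},
    {"linear":[0,0,-50],"twist":0,"claw":80},
    {"linear":[0,0,-80],"twist":0,"claw":80},
    {"linear":[0,0,-110],"twist":0,"claw":80},
    {"linear":[0,0,-110],"twist":0,"claw":80},
  ],
)

```text
clock: 16.45
position: [0.5797, 0.1173, 0.2058]
eef_rot: [0.695, 0.719, 0.004, 0.002]
contact_force: [-0.0, -0.5, 0.1]
grip_width: 0.912
grasp_force: 0.0
```

```bash
python3 t.py
python3 - <<'E'
from g import *
a=r.capture("scene");cv2.imwrite("pics/s9.png",a);c=r.calibration("scene")
vx=np.array([.0358,-.9994,0]);vy=np.array([.9994,.0358,0]);o=np.array([.5766,.1155,.078])
for l in(-.1,0,.1):
  u=np.array([0,0,1])*np.cos(l)+vx*np.sin(l)
  print(l,[proj(c,o+u*.084+vy*w-vx*.005).round(1).tolist() for w in(-.03,.03)],[proj(c,o+u*.084+vy*w+vx*.005).round(1).tolist() for w in(-.03,.03)])
# post: dark blob in top view near rest
ax=o+vx*-.004+vy*-.087; print("axis",ax); rel([*(ax-vx*.0347-vy*.0237)[:2],.2],2.05)
t=r.capture("top");cv2.imwrite("pics/top9.png",t);ct=r.calibration("top")
p=proj(ct,[*(ax-vx*.0347-vy*.0237)[:2],.133]);print("post pred",p);x,y=p.round().astype(int)
print(cv2.cvtColor(t,cv2.COLOR_BGR2GRAY)[y-7:y+8,x-8:x+9])
E
```

```text
[0.5792 0.1172 0.2645] [-0.  -0.5  0.1] 0.0 0.9120731874635911
wrist ((310.8227233886719, 233.91098022460938), (35.25001907348633, 76.11920166015625), 89.19306945800781) [[349, 242], [338, 216], [283, 217], [273, 251], [349, 251]]
scene [[360, 146], [356, 180], [376, 191], [380, 156]]
85 [[[386.0, 313.0], [249.0, 313.0]], [[359.0, 85.0], [381.0, 93.0]], [[360.0, 258.0], [272.0, 258.0]], [[359.0, 129.0], [380.0, 140.0]]]
90 [[[386.0, 315.0], [249.0, 315.0]], [[359.0, 84.0], [381.0, 93.0]], [[360.0, 249.0], [271.0, 250.0]], [[356.0, 130.0], [377.0, 140.0]]]
95 [[[386.0, 318.0], [249.0, 318.0]], [[360.0, 84.0], [382.0, 93.0]], [[361.0, 241.0], [271.0, 241.0]], [[353.0, 130.0], [374.0, 141.0]]]
-0.1 [[373.3, 157.9], [352.9, 147.1]] [[377.6, 156.9], [357.1, 146.1]]
0 [[376.9, 156.8], [356.5, 146.0]] [[381.2, 155.7], [360.7, 145.1]]
0.1 [[380.5, 156.1], [360.0, 145.4]] [[384.8, 155.1], [364.2, 144.5]]
axis [0.489509 0.116383 0.078   ]
lin [  38.4 -110.8    0.2] twist -0.0 now [0.5767 0.1157 0.2002] ya 2.01 t 16.6
post pred [400.46974839 240.0063678 ]
[[143 143 120  72 115 142 138 166 158  
[... 326 characters left out ...]
144 127  82  57  62  65  60  60  58  58  93 142 127  73  53]
 [145 143 134  98  49  57  68  69  64  62  61  58  57  98  91  48  47]
 [143 142 120  61  51  60  72  67  63  64  60  59  58 108 131 121  85]
 [143 144 119  59  52  60  67  66  64  66  61  57  59 101 165 172 125]
 [144 141 125  74  50  53  63  64  67  62  62  54  61 119 144 149 171]
 [141 142 141 116  53  47  51  62  64  60  60  60  83 126 143 141 138]
 [142 142 143 127  81  55  53  53  61  69  71  82  99 126 144 144 142]
 [145 143 143 142 126  97  98  99  96  99  96  98  98 127 144 142 144]
 [144 142 142 141 143 124 100 102 101 100  99  97  98 127 142 143 143]
 [143 141 143 142 141 144 126 101  99 101  99  97  96 125 143 142 145]]
```

Run:
```python
from g import *
c=r.calibration("scene");a=cv2.imread("pics/scene0.png")
for z in(.188,.14,.1):
  for x in(.375,.4,.43):
    print(z,x,[(y,proj(c,[x,y,z]).round(0).astype(int).tolist()) for y in(.19,.15,.113)])
ct=r.calibration("top");print([proj(ct,[x,y,.188]).round(0).tolist() for x in(.375,.43) for y in(.19,.113)])
g=cv2.cvtColor(a,cv2.COLOR_BGR2GRAY)
for col in(418,430,440,450,460,475,490): print(col,g[190:260:4,col].tolist())
print(r.get_state()["joint_positions"].round(2))
```

```text
0.188 0.375 [(0.19, [411, 189]), (0.15, [432, 183]), (0.113, [450, 178])]
0.188 0.4 [(0.19, [400, 182]), (0.15, [421, 177]), (0.113, [439, 173])]
0.188 0.43 [(0.19, [388, 175]), (0.15, [408, 170]), (0.113, [426, 166])]
0.14 0.375 [(0.19, [407, 217]), (0.15, [427, 211]), (0.113, [445, 206])]
0.14 0.4 [(0.19, [397, 211]), (0.15, [417, 205]), (0.113, [434, 200])]
0.14 0.43 [(0.19, [385, 203]), (0.15, [404, 197]), (0.113, [422, 193])]
0.1 0.375 [(0.19, [404, 240]), (0.15, [424, 234]), (0.113, [441, 228])]
0.1 0.4 [(0.19, [394, 233]), (0.15, [413, 227]), (0.113, [431, 221])]
0.1 0.43 [(0.19, [382, 225]), (0.15, [402, 219]), (0.113, [419, 214])]
[[384.0, 291.0], [428.0, 290.0], [383.0, 259.0], [427.0, 258.0]]
418 [96, 96, 178, 180, 177, 182, 176, 177, 96, 88, 133, 59, 60, 74, 58, 55, 56, 56]
430 [94, 94, 89, 97, 183, 177, 179, 93, 94, 82, 55, 56, 60, 56, 72, 60, 53, 56]
440 [87, 88, 85, 88, 88, 155, 88, 77, 77, 81, 55, 59, 55, 57, 54, 75, 57, 63]
450 [84, 81, 82, 84, 86, 83, 72, 80, 79, 81, 55, 56, 53, 56, 58, 55, 64, 55]
460 [88, 89, 89, 94, 93, 72, 76, 78, 81, 79, 84, 56, 49, 57, 60, 63, 54, 60]
475 [94, 92, 93, 90, 92, 77, 78, 78, 79, 81, 83, 79, 57, 56, 61, 72, 56, 54]
490 [89, 92, 90, 92, 88, 86, 80, 81, 78, 85, 115, 183, 87, 65, 67, 79, 59, 185]
[ 0.2   0.4  -0.65  1.72  0.26  1.12 -0.5 ]
```

Call:
jog_arm(
  series=[
    {"linear":[13,-37,0],"twist":0,"claw":50},
    {"linear":[26,-74,0],"twist":0,"claw":50},
    {"linear":[38,-111,0],"twist":0,"claw":50},
    {"linear":[38,-111,0],"twist":0,"claw":50},
    {"linear":[38,-111,0],"twist":0,"claw":50},
    {"linear":[38,-111,0],"twist":0,"claw":50},
    {"linear":[38,-111,0],"twist":0,"claw":50},
  ],
)

```text
clock: 17.35
position: [0.4655, 0.1494, 0.1996]
eef_rot: [0.695, 0.719, 0.0, -0.0]
contact_force: [-0.9, -0.1, -0.4]
grip_width: 0.568
grasp_force: 0.0
```

Run:
```python
from g import *
s,M,g=grasp();print(s["position"],s["grip_width"]);rel([.4646,.1503,.067],2.05)
c=r.calibration("wrist");p=proj(c,[.4646,.1503,.133]);print(p)
a=cv2.cvtColor(r.capture("wrist"),cv2.COLOR_BGR2GRAY);x,y=p.round().astype(int)
print(a[y-16:y+17:2,x-22:x+23:2])
```

```text
[0.46545305 0.14944876 0.19955838] 0.568055445662847
lin [  0.8  -0.8 132.6] twist -0.1 now [0.4655 0.1494 0.1996] ya 1.93 t 17.35
[315.47798938 231.93073001]
[[158 146 149 186 192 190 189 186 161 125 122 124 159 178 187 190 190 189
  181 114 106 182 190]
 [173 149 149 188 192 192 187 162 120  82  47  36  52  85 139 186 189 188
  186 143 117 182 190]
 [190 151 149 186 193 191 164 125  95  37  28  26  24  28  67 157 188 189
  190 187 183 189 189]
 [190 152 147 182 191 165 127 120  69  25  26  26  28  27  31 106 175 190
  190 191 186 198 209]
 [187 152 148 184 184 130 123 116  55  25  27  30  27  27  30 113 159 188
  219 227 234 235 229]
 [158 152 146 178 162 124 122 115  47  36  49  59  55  46  34 126 193 208
  234 221 234 221 128]
 [151 152 144 176 152 122 120 107  50  61  69  72  72  70  56 112 212 180
  153  85 112  89  48]
 [150 152 146 180 181 132 120  87  56  62  65  66  67  66  63  72 144 147
  104  47  27  25  31]
 [150 151 143 177 183 169 121  78  56  58  59  61  60  59  56  57 115 142
  129  84  34  27  30]
 [150 151 128 129 133 131 115  65  51  54  55  56  53  41  42  40 104 141
  141 119  65  38  35]
 [152 151 128 117 120 119 116  74  51  50  52  47  41  37  37  41 117 141
  143 138 108  56  40]
 [152 152 131 119 121 120 119 102  54  49  49  41  36  35  35  70 128 140
  142 142 133  93  47]
 [153 153 131 117 120 121 121 116  86  53  48  39  34  35  51 121 141 139
  140 143 142 125  79]
 [153 155 132 118 120 121 121 120 117 102  87  58  33  31  63 128 142 139
  139 141 143 139 114]
 [151 153 132 118 122 122 122 121 121 138 150  98  31  28  38  98 136 142
  139 138 141 142 136]
 [151 152 137 118 121 120 121 121 121 148 123  52  30  31  36  49 108 139
  140 139 140 141 142]
 [151 152 137 117 119 120 121 121 123 154 123  40  27  34  36  37  65 124
  140 140 137 140 142]]
```

Call:
jog_arm(
  series=[
    {"linear":[1,-1,40],"twist":0,"claw":50},
    {"linear":[1,-1,80],"twist":0,"claw":50},
    {"linear":[1,-1,110],"twist":0,"claw":50},
    {"linear":[1,-1,125],"twist":0,"claw":50},
    {"linear":[1,-1,132],"twist":0,"claw":50},
    {"linear":[1,-1,132],"twist":0,"claw":5},
    {"linear":[1,-1,132],"twist":0,"claw":5},
    {"linear":[1,-1,132],"twist":0,"claw":5},
    {"linear":[1,-1,132],"twist":0,"claw":5},
    {"linear":[1,-1,132],"twist":0,"claw":5},
    {"linear":[1,-1,132],"twist":0,"claw":5},
  ],
  squeeze=30,
)

```text
clock: 18.5
position: [0.4652, 0.1512, 0.0687]
eef_rot: [0.695, 0.719, 0.001, 0.001]
contact_force: [4.4, -0.6, -0.6]
grip_width: 0.155
grasp_force: 30.0
```

Run:
```python
from g import *
s,M,g=grasp();print(s["position"],s["grip_width"]*88,s["grasp_force"],s["contact_force"])
vx=np.array([.0358,-.9994,0]);vy=np.array([.9994,.0358,0])
ax=np.array([.4895,.1164,0])
P=lambda q:ax+.042*(-vx*np.cos(.6-q)-vy*np.sin(.6-q))
print("post rest est",P(0))
for q in(.1,.2,.3,.4,.5,.6,.7,.8,.9,1.,1.1,1.2,1.25): print(q,(M.T@(P(q)-P(0))*1000).round(1))
```

```text
[0.46515291 0.15117115 0.06866638] 13.626597694036757 30.00025982153602 [ 4.39491982 -0.62616784 -0.60164095]
post rest est [0.46455827 0.1501943  0.        ]
0.1 [2.2 3.6 0. ]
0.2 [4.  7.4 0. ]
0.3 [ 5.5 11.3  0. ]
0.4 [ 6.5 15.4  0.1]
0.5 [ 7.1 19.5  0.1]
0.6 [ 7.4 23.7  0.1]
0.7 [ 7.2 27.9  0.1]
0.8 [ 6.5 32.1  0.1]
0.9 [ 5.5 36.1  0.1]
1.0 [ 4.1 40.1  0.1]
1.1 [ 2.2 43.8  0.1]
1.2 [ 0.1 47.4  0.1]
1.25 [-1.2 49.1  0.1]
```

Call:
jog_arm(
  series=[
    {"linear":[2,3.5,0],"twist":0,"claw":5},
    {"linear":[4,7.5,0],"twist":0,"claw":5},
    {"linear":[5.5,11.5,0],"twist":0,"claw":5},
    {"linear":[6.5,15.5,0],"twist":0,"claw":5},
    {"linear":[7,19.5,0],"twist":0,"claw":5},
    {"linear":[7.5,23.5,0],"twist":0,"claw":5},
    {"linear":[7.5,23.5,0],"twist":0,"claw":5},
    {"linear":[7.5,23.5,0],"twist":0,"claw":5},
  ],
)

```text
clock: 19.3
position: [0.4828, 0.1609, 0.0679]
eef_rot: [0.694, 0.72, -0.002, -0.002]
contact_force: [-9.9, 2.3, 10.9]
grip_width: 0.155
grasp_force: 30.0
```

```bash
cat > q.py <<'E'
from g import *
s,M,g=grasp();print(s["position"],s["grip_width"]*88,s["grasp_force"],s["contact_force"].round(1),s["clock"])
vx=np.array([.0358,-.9994,0]);vy=np.array([.9994,.0358,0])
d=(s["position"]-[.4895,.1164,0]);d[2]=0
print("q",.6+np.arctan2(d@vy,-(d@vx)),"rad",np.linalg.norm(d),"F/tool",(M.T@s["contact_force"]).round(1))
E
python3 q.py
```

```text
[0.4828058  0.16087941 0.06785797] 13.61912978558273 30.002802782692015 [-9.9  2.3 10.9] 19.3
q 0.4864262062731756 rad 0.044980335152475605 F/tool [  2.7  -9.9 -10.9]
```

Call:
jog_arm(
  series=[
    {"linear":[0,4,-1],"twist":0,"claw":5},
    {"linear":[-1,8,-2],"twist":0,"claw":5},
    {"linear":[-2,12,-2],"twist":0,"claw":5},
    {"linear":[-3,16,-2],"twist":0,"claw":5},
    {"linear":[-3,16,-2],"twist":0,"claw":5},
    {"linear":[-3,16,-2],"twist":0,"claw":5},
  ],
)

```text
clock: 19.9
position: [0.4978, 0.1597, 0.0686]
eef_rot: [0.694, 0.72, -0.002, -0.003]
contact_force: [-8.9, 7.2, -1.1]
grip_width: 0.157
grasp_force: 30.0
```

```bash
python3 q.py
```

```text
[0.49777758 0.15969948 0.06859963] 13.84000936341695 30.000375299714506 [-8.9  7.2 -1.1] 19.9
q 0.8246974670629639 rad 0.04408358973457826 F/tool [ 7.5 -8.6  1.2]
```

Call:
jog_arm(
  series=[
    {"linear":[-1,4,0],"twist":0,"claw":5},
    {"linear":[-2,8,0],"twist":0,"claw":5},
    {"linear":[-3,12,0],"twist":0,"claw":5},
    {"linear":[-4,15,0],"twist":0,"claw":5},
    {"linear":[-4,15,0],"twist":0,"claw":5},
    {"linear":[-4,15,0],"twist":0,"claw":5},
  ],
)

```text
clock: 20.5
position: [0.512, 0.1558, 0.0684]
eef_rot: [0.694, 0.72, -0.003, -0.004]
contact_force: [-11.0, 6.6, 0.3]
grip_width: 0.156
grasp_force: 30.0
```

```bash
python3 q.py
python3 - <<'E'
from g import *
# dial angle from the top/scene view is occluded by the gripper; check lever & tile in scene
a=r.capture("scene");cv2.imwrite("pics/s10.png",a)
a[:,:330]=0
m=cv2.inRange(cv2.cvtColor(a,cv2.COLOR_BGR2HSV),(45,60,40),(80,255,255))
for ct in cv2.findContours(m,0,1)[0]:
    if cv2.contourArea(ct)>60: print("scene",cv2.approxPolyDP(ct,2,True).reshape(-1,2).tolist())
E
```

```text
[0.51198017 0.15577513 0.06841246] 13.721139240698582 30.00049269023293 [-11.    6.6   0.3] 20.5
q 1.154571106032316 rad 0.04534047859954973 F/tool [  7.  -10.8  -0.2]
```

```bash
python3 - <<'E'
from g import *
c=r.calibration("wrist");print("wrist pred top edge",[proj(c,[.5766+w,.1155,.162]).round(0).tolist() for w in(-.03,.03)])
green("wrist",30)
c=r.calibration("top");print("top pred",[proj(c,[.5766+w,.1155,.162]).round(0).tolist() for w in(-.03,.03)])
for f in(cv2.imread("pics/top9.png"),r.capture("top"),r.capture("scene")):
    m=cv2.inRange(cv2.cvtColor(f,cv2.COLOR_BGR2HSV),(45,50,30),(85,255,255));m[:,:330]=0
    for ct in cv2.findContours(m,0,1)[0]:
        if cv2.contourArea(ct)>8: print(cv2.boundingRect(ct))
    print('-')
E
python3 q.py
```

```text
wrist pred top edge [[394.0, 442.0], [534.0, 444.0]]
wrist ((495.5, 421.0), (56.0, 69.0), 90.0) [[467, 394], [461, 426], [472, 449], [529, 447], [529, 434], [501, 393]]
wrist ((461.5741271972656, 347.0489196777344), (35.047325134277344, 14.43455696105957), 51.842769622802734) [[446, 337], [461, 358], [476, 358], [462, 337]]
top pred [[421.0, 194.0], [420.0, 161.0]]
(410, 162, 14, 37)
(385, 23, 15, 10)
(366, 9, 21, 15)
(345, 9, 19, 8)
(373, 0, 35, 24)
(365, 0, 6, 15)
-
(476, 70, 25, 20)
(370, 35, 14, 9)
(395, 17, 19, 14)
(398, 13, 7, 8)
(384, 12, 11, 16)
(347, 12, 10, 11)
(357, 5, 35, 34)
(388, 0, 18, 17)
(358, 0, 20, 15)
-
(356, 155, 4, 28)
-
[0.51194145 0.15577359 0.0684295 ] 13.812744559059714 30.00060858707002 [-10.9   7.4   0.6] 20.7
q 1.153846008821251 rad 0.04531994855868382 F/tool [  7.8 -10.6  -0.5]
```

Call:
jog_arm(
  series=[
    {"linear":[0,1,0],"twist":0,"claw":5},
    {"linear":[0,1,0],"twist":0,"claw":5},
    {"linear":[0,1,0],"twist":0,"claw":5},
    {"linear":[0,1,0],"twist":0,"claw":5},
    {"linear":[0,1,0],"twist":0,"claw":5},
    {"linear":[0,1,0],"twist":0,"claw":5},
    {"linear":[0,1,0],"twist":0,"claw":5},
    {"linear":[0,1,0],"twist":0,"claw":5},
  ],
)

```text
clock: 21.5
position: [0.5127, 0.1555, 0.0684]
eef_rot: [0.694, 0.72, -0.003, -0.004]
contact_force: [-12.1, 5.1, 1.0]
grip_width: 0.156
grasp_force: 30.0
```

```bash
python3 q.py; python3 -c "
from station import r
print(r.close_job())"
```

```text
[0.51269452 0.1555004  0.06835677] 13.708487740955299 30.000639085192233 [-12.1   5.1   1. ] 21.5
q 1.171213673425277 rad 0.045462371530193786 F/tool [  5.5 -11.9  -0.9]
the job is handed in; nothing more can be done
None
```

I handed the job in at 21.5 s: the camera check shows the tile standing by itself in the slot, and the gripper holds the dial post with 30 N at about 1.2 rad (the third click, worked out from the arm's position). The hand-in returned no verdict.

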